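# Seat a bracket in the measuring fixture and snap its toggle clamp over

## Robot

A 6-joint arm with a two-finger parallel gripper is mounted at the origin on the work surface. World frame = base frame: x ahead of the robot, y to its left, z up, the work surface at z = 0. Lengths are in m, angles in rad, forces in N, time in s.
With the tool pointing down it reaches from about 0.325 to 0.925 m from the base axis. Payload 3.1 kg.
Tool frame: the origin (TCP) lies at the very end of the fingers, on their centre line; the grasp point (between the pads) lies manip.pinch_z behind it (manip.pinch_z is the distance from the TCP to the grasp point, in m); x points along the fingers, y is the direction in which the jaws open and shut, and the axes are right-handed (so a half turn about x gives the same grasp; the last joint's range is limited). The gripper opens to 85 mm and grips with 20 to 120 N. Pads are 22 mm wide; open, the fingers measure 114 mm over their backs; the gripper's body (76 mm by 85 mm) begins 54 mm behind the grasp point. The pads swing forward as they close: fully open they stand 13 mm farther back than shut.
Start: joints at [-1.438, 0.217, 1.613, -0, 1.311, -0.112], TCP at [0.151, -0.606, 0.231] pointing down, gripper open.
Joint ranges: [-2.75, 2.75], [-0.78, 2.1], [0.31, 2.55], [-1.13, 4.27], [0.13, 2.63], [-2.58, 2.58]. Speed limits (rad/s): [2.79, 2.79, 3.14, 3.14, 3.14, 3.14].

## Interface

Orientations are given as a unit quaternion [x, y, z, w].
In Python, from rig import manip gives the robot as it stands. The module is installed in compiled form; this text tells all that it offers. Calls block until the motion is done:
- manip.move_pose(position, orientation): joint-space move of the TCP to a pose.
- manip.movel(position, attitude=None, vel=0.15): straight line of the TCP; attitude=None keeps the orientation; vel is the mean speed in m/s.
- manip.set_joints(angles): joint-space move.
- manip.set_gripper(opening, strength=None): finger opening in m; strength is the grip in N (None keeps the last); returns when the fingers have stopped.
- manip.wait(seconds).
- manip.inverse_kinematics(position, orientation): joint angles nearest the present ones, or None.
- manip.get_state(): the state.
- manip.get_image(name): name is "side" or "top" or "wrist"; returns (picture, depth): 480x640x3 uint8, blue, green, red; 480x640 float32, m along the optical axis (not along the pixel's ray), 0 where there is no reading.
- manip.camera_params(name): a dict with "intrinsics" (3x3 intrinsics, pixels), "distortion" ([k1, k2, p1, p2, k3] as OpenCV has them; the pictures are not rectified), "extrinsics" (4x4, takes a point from world to camera coordinates); the wrist camera has in their place "tool_from_camera" (4x4, takes a point from camera to tool coordinates, whose origin is the TCP and whose axes are the tool frame's). Camera axes: x right, y down, z forward; pixel columns grow to the right and rows downward; lengths in m; the calibration is good to about 2 mm. A picture is of the moment at which its call begins: read the wrist's pose just before it. camera_params takes no time and is no camera call.
A pose or a line that the arm cannot do raises manip.MotionError and nothing moves.
- manip.hand_in(): hands the job in, once; it reports no verdict.
Trained networks look in the newest picture that a camera, given by its name, has taken for a name from the list of things; names that differ only in an ending like _2 or _b are one class to them, and where a whole thing is asked for, a point or a joint stands for the part that bears it (a point fixed in the world has none). Each returns a list of dicts, best first, with "conf" (0 to 1); they miss things now and then, are a little off and sometimes report something else, mostly with a low value. They report only what shows in the picture. A call takes as long as a camera call.
- manip.trace(camera, label): "mask" (480x640 bool, what is visible of it) and "box" ([left, top, right, bottom] in pixels, round what is visible of it).
The state is a dict: "t": time; "joint_positions": joint angles; "joint_vel": joint speeds; "joint_efforts": joint torques, N m; "position": TCP position; "tool_rot": TCP orientation; "ft_force": force on the tool from outside, world axes, zero at the start; "torque": the same for the moment, N m; "opening": finger opening in m.
Only numpy, scipy, OpenCV 4.12 (cv2) and the standard library are available. Lean on these libraries where they do the work, as an engineer would, in place of code of your own. Each camera call takes 0.05 s, during which the arm holds its last target. There are 200 camera calls.

## Task

Gently slide the aluminium bracket along the fixture channel until it sits fully home against the blue stop block, its brass sensing pin pushed in. Then snap the red over-centre clamp lever over with one push, without letting it spring back, so that its rubber foot holds the bracket in place for measuring; press gently throughout and leave the gauges and the case alone.

Things in the scene. Friction and masses are not known exactly. Their poses are not given: they have to be found in the camera images.
- fixture: Aluminium channel fixture fixed on the bench: plate 360 x 90 x 12 mm, origin at the centre of its underside, x along the channel towards the clamp end, z up. Channel floor 12 mm above the bench; two dark side rails, 8 mm higher than the floor, leave a 54 mm wide channel centred on y = 0.
- stop_range (a point): Fixture point at x = 60 mm on the channel floor: middle of the range of the blue stop block (60 long, 48 wide, 22 mm high). The block is immovable but was set by hand: its stop face (looks to -x) lies anywhere from 22 mm before to 22 mm beyond this point. Where is not measured: find it by touch (the bracket comes to rest on it) or by sight.
- pivot_range (a point): Fixture point at x = 82 mm, 45 mm above the channel floor: middle of the range of the clamp pivot. The clamp stands on the stop block and shares its unmeasured shift (up to 22 mm either way in x): pivot always 22 mm beyond the stop face, 45 mm above the floor, at y = 0, axis along y. Steel cheeks reach 11 mm above the pivot, 15 mm before and beyond it.
- bracket: Loose aluminium angle bracket, about 0.4 kg, in the channel 38 to 137 mm short of the stop. Origin at the centre of its underside, x towards the stop. Foot 100 x 50 x 14 mm, front face at x = +50 meets the stop; rear flange 10 mm thick, 40 mm high, outer face at x = -50, is the place to push. Slides at 1 to 5 N; over 25 N from the fingers damages bracket or clamp.
- pin (a joint): Brass sensing pin, 8 mm diameter, in the stop face (8 mm above the channel floor): 0 = standing out 4 mm, 0.004 m = pushed in level with the face by the bracket. Its spring is weak (under 0.6 N) and does not push the bracket back.
- lever (a joint): Over-centre lever, red round grip 16 mm thick, 37 to 83 mm from the pivot, at y = 0. 0 rad = open, leaning 0.5 rad to +x (grip end 118 mm above the channel floor); pushing to -x raises it: 0.5 = upright, dead centre. Spring resists (0.35 N m at 0, none at centre; 5 to 9 N on the grip), then snaps it shut by itself: 1.05 on a seated bracket (foot 20 mm before the stop face), 1.2 if none.
- ring_gauge: Bystander: steel ring gauge, 48 mm diameter, 18 mm high, beside the fixture; origin at the centre of its underside.
- plug_gauge: Bystander: brass plug gauge standing on end, 36 mm diameter foot, 55 mm high, beside the fixture; origin at the centre of its underside.
- gauge_case: Bystander: small wooden gauge case 75 x 50 x 28 mm beside the fixture; origin at the centre of its underside.

How it is judged:
By the outcome, as a careful person would: the job done as asked, in the order asked, and still so for the second after the job is handed in, with the robot touching nothing.
It also fails if it takes over 54 s, if anything falls off the work surface, if the arm or the gripper's body presses on something with over 40 N, if the wrist force passes 120 N, or if a joint passes its speed limit or range.

## Working session

There is one attempt and no reset: what is moved stays moved. The work goes in short steps, each a Python script; the robot and the scene stay as the last script left them, time stands still between calls to the robot, and variables do not carry over. Pictures are saved under pics/ and viewed, about 8 in all and at most 12, crops included, and the job is handed in when it is done.

```bash
mkdir -p pics; ls; python3 - <<'E'
from rig import manip
import cv2,numpy as np
for c in ["top","side"]:
    im,d=manip.get_image(c); cv2.imwrite(f"pics/{c}0.png",im); np.savez(f"pics/{c}0.npz",im=im,d=d)
    p=manip.camera_params(c); print(c,p)
    for l in ["fixture","bracket","stop_range","pin","lever","ring_gauge","plug_gauge","gauge_case"]:
        try: r=manip.trace(c,l)
        except Exception as e: print(l,e); continue
        print(l,[(round(x["conf"],2),x["box"]) for x in r[:2]])
        if r: np.save(f"pics/{c}_{l}.npy",r[0]["mask"])
print(manip.get_state()); print(manip.pinch_z)
E
```

```text
pics
top {'intrinsics': array([[553.98992146,   0.        , 320.69967821],
       [  0.        , 553.98992146, 247.26831948],
       [  0.        ,   0.        ,   1.        ]]), 'distortion': array([-0.16756561,  0.        ,  0.        ,  0.        ,  0.        ]), 'extrinsics': array([[-0.0049792 , -0.99995483, -0.00809562,  0.00917382],
       [-0.99101078,  0.00601667, -0.13364666,  0.56260002],
       [ 0.13368933,  0.00735739, -0.99099598,  0.68450513],
       [ 0.        ,  0.        ,  0.        ,  1.        ]])}
fixture [(0.74, [205.8, 204.3, 480.4, 318.7])]
bracket [(0.97, [345.8, 243.4, 431.4, 291.7]), (0.36, [204.7, 203.4, 478.7, 316.6])]
stop_range [(0.82, [208.5, 200.8, 478.8, 320.2])]
pin [(0.38, [205.6, 202.6, 480.3, 317.9])]
lever [(0.83, [235.6, 222.8, 315.4, 254.0])]
ring_gauge [(0.62, [350.5, 181.6, 379.7, 214.6])]
plug_gauge [(0.77, [418.7, 192.8, 443.0, 218.2])]
gauge_case [(0.86, [327.7, 321.9, 391.1, 375.2])]
side {'intrinsics': array([[515.94965283,   0.        , 316.35611089],
       [  0.        , 515.94965283, 245.450575  ],
       [  0.        ,   0.     
[... 751 characters left out ...]
': 0.9, 'joint_positions': array([-1.43819464e+00,  2.16882043e-01,  1.61339362e+00,  4.08741835e-06,
        1.31130327e+00, -1.12205997e-01]), 'joint_vel': array([ 5.03413010e-04,  2.47516241e-04, -2.54915010e-04, -1.27472410e-05,
       -6.73332455e-04,  1.00052242e-03]), 'joint_efforts': array([ 1.08659124e-04, -3.96884429e+01, -3.04264104e+01, -2.58734181e-04,
        5.03908886e-04,  1.97968085e-06]), 'position': array([ 0.15150214, -0.60637511,  0.23131475]), 'tool_rot': array([ 0.7018177 ,  0.08633141, -0.70181481,  0.08634109]), 'ft_force': array([ 0.55270332,  0.17741232, -0.03973494]), 'torque': array([ 0.00205353, -0.01142294,  0.01211645]), 'opening': 0.08497019386982901}
0.0187
```

```bash
cat > h.py <<'E'
import numpy as np,cv2
from rig import manip
def cloud(c,d):
    """world point per pixel, NaN without depth"""
    p=manip.camera_params(c);K=p["intrinsics"];T=np.linalg.inv(p["extrinsics"])
    u,v=np.meshgrid(np.arange(640.),np.arange(480.))
    n=cv2.undistortPoints(np.stack([u,v],-1).reshape(-1,1,2),K,p["distortion"]).reshape(480,640,2)
    X=np.concatenate([n*d[...,None],d[...,None]],-1)@T[:3,:3].T+T[:3,3]
    X[d<=0]=np.nan
    return X
E
python3 - <<'E'
from h import *
a=cv2.imread("pics/top0.png")[150:400,170:500];b=cv2.imread("pics/side0.png")[130:450,180:440]
cv2.imwrite("pics/v1.png",np.hstack([cv2.resize(a,(430,326)),cv2.resize(b,(265,326))]) if 0 else cv2.resize(a,(792,600)))
cv2.imwrite("pics/v2.png",cv2.resize(b,(488,600)))
for c in ["top","side"]:
    d=np.load(f"pics/{c}0.npz")["d"];X=cloud(c,d)
    for l in ["fixture","bracket","lever","ring_gauge","plug_gauge","gauge_case"]:
        m=cv2.erode(np.load(f"pics/{c}_{l}.npy").astype(np.uint8),np.ones((3,3)))>0
        P=X[m];P=P[~np.isnan(P[:,0])]
        print(c,l,len(P),"med",np.median(P,0).round(4),"lo",np.percentile(P,2,0).round(4),"hi",np.percentile(P,98,0).round(4))
        if l in("fixture","bracket"):
            for lo,hi in ((.003,.014),(.014,.03),(.03,.06)):
                Q=P[(P[:,2]>lo)&(P[:,2]<hi)]
                if len(Q)>20:
                    r=cv2.minAreaRect((Q[:,:2]*1000).astype(np.float32));print("   z",lo,hi,len(Q),np.median(Q[:,2]).round(4),np.round(r[0],1),np.round(r[1],1),round(r[2],1))
E
```

```text
top fixture 11825 med [ 0.5461 -0.0167  0.0184] lo [ 0.4842 -0.1963  0.0098] hi [0.6127 0.1455 0.0222]
   z 0.003 0.014 4724 0.0118 [540.2 -24.1] [358.4  72.8] 79.1
   z 0.014 0.03 7084 0.0197 [548.8 -25. ] [358.3  90.1] 79.2
top bracket 2725 med [ 0.5358 -0.085   0.0261] lo [ 0.5094 -0.1286  0.0234] hi [ 0.562  -0.0364  0.0526]
   z 0.014 0.03 2421 0.026 [537.  -79.2] [89.9 48.6] 79.6
   z 0.03 0.06 304 0.0512 [ 528.2 -126.4] [ 8.6 47.3] 79.6
top lever 685 med [0.5651 0.0633 0.0893] lo [0.5543 0.0187 0.0629] hi [0.5751 0.0978 0.1307]
top ring_gauge 467 med [ 0.6302 -0.0539  0.0176] lo [ 0.6119 -0.0734  0.0129] hi [ 0.6548 -0.0338  0.0203]
top plug_gauge 463 med [ 0.6183 -0.1402  0.0414] lo [ 0.6079 -0.156   0.0057] hi [ 0.6329 -0.1311  0.0567]
top gauge_case 2022 med [ 0.4293 -0.0431  0.028 ] lo [ 0.4021 -0.0792  0.0255] hi [ 0.4565 -0.0079  0.0306]
side fixture 11175 med [ 0.5379 -0.122   0.0194] lo [ 0.482  -0.2048  0.0104] hi [0.6094 0.1354 0.0222]
   z 0.003 0.014 4639 0.0125 [557.9 -30.2] [359.7  85.3] 76.4
   z 0.014 0.03 6536 0.0205 [549.9 -28.3] [357.5  87.6] 79.1
side bracket 3096 med [ 0.5363 -0.0931  0.0269] lo [ 0.5085 -0.1369  0.0183] hi [ 0.5648 -0.0378  0.0531]
   z 0.014 0.03 2267 0.0264 [538.2 -84.6] [101.8  49.7] 78.8
   z 0.03 0.06 829 0.0481 [ 529.8 -129.1] [11.3 48.3] 78.3
side lever 559 med [0.5684 0.0735 0.0953] lo [0.5553 0.0145 0.0611] hi [0.5771 0.0924 0.1301]
side ring_gauge 817 med [ 0.6352 -0.0608  0.0173] lo [ 0.6137 -0.0781  0.0051] hi [ 0.6553 -0.0363  0.0199]
side plug_gauge 943 med [ 0.6195 -0.1511  0.02  ] lo [ 0.6078 -0.1614  0.0057] hi [ 0.6362 -0.1354  0.0565]
side gauge_case 2493 med [ 0.43   -0.0562  0.0282] lo [ 0.401  -0.0859  0.0079] hi [ 0.459  -0.0125  0.0302]
```

View pics/v1.png

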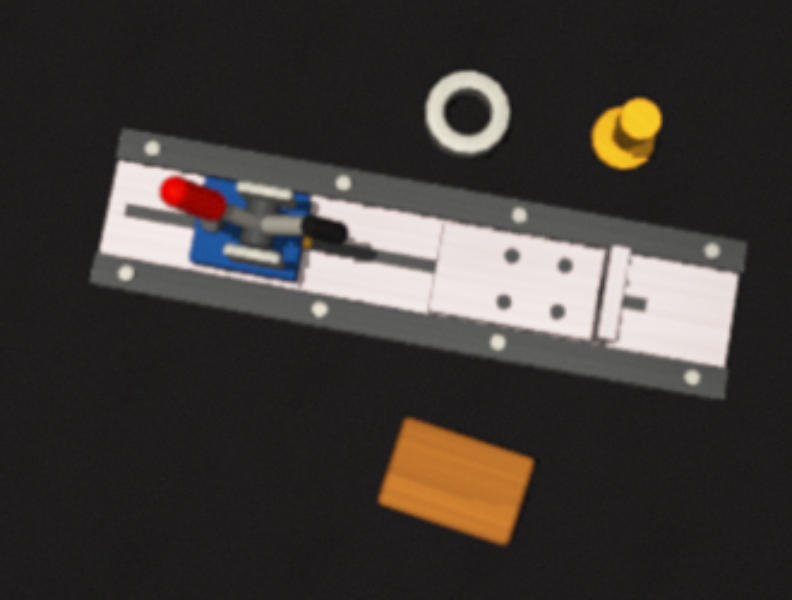

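View pics/v2.png

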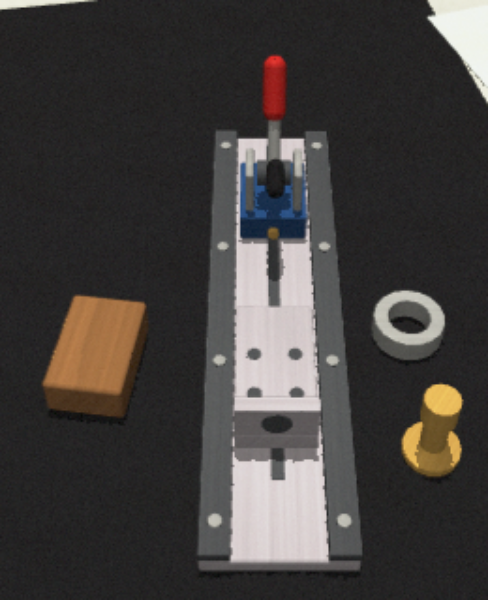

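The views show the clamp and blue block at the left of the channel (stop face near px (303,240) in the top crop), the pin standing out and the bracket short of it. The ring, plug and case are well clear beside the fixture. Next I'll get the fixture frame and the stop face.

```bash
python3 - <<'E'
from h import *
th=np.deg2rad(79.2);ex=np.array([np.cos(th),np.sin(th)]);ey=np.array([-ex[1],ex[0]])
o=np.array([.5494,-.0265])
for c in ["top","side"]:
    f=np.load(f"pics/{c}0.npz");X=cloud(c,f["d"]);hsv=cv2.cvtColor(f["im"],cv2.COLOR_BGR2HSV)
    F=np.stack([(X[...,:2]-o)@ex,(X[...,:2]-o)@ey,X[...,2]],-1)*1000
    near=(np.abs(F[...,0])<200)&(np.abs(F[...,1])<60)
    r=near&(F[...,2]>16)&(F[...,2]<23)   # rails
    for s in (1,-1):
        q=F[r&(s*F[...,1]>28)];print(c,"rail",s,"x",np.percentile(q[:,0],[.5,99.5]).round(1),"y",np.percentile(q[:,1],[1,99]).round(1),"slope",np.polyfit(q[:,0],q[:,1],1)[0].round(4))
    b=near&(hsv[...,0]>100)&(hsv[...,0]<130)&(hsv[...,1]>120)&(hsv[...,2]>40)
    q=F[b];t=q[np.abs(q[:,2]-34)<3]
    print(c,"blue",len(q),"top x",np.percentile(t[:,0],[1,5,95,99]).round(1),"y",np.percentile(t[:,1],[2,98]).round(1),"z",np.median(t[:,2]).round(1))
    fr=q[q[:,2]<30];print("  front",len(fr),np.percentile(fr[:,0],[10,50,90]).round(1) if len(fr) else "")
    for l in ("bracket","lever"):
        q=F[cv2.erode(np.load(f"pics/{c}_{l}.npy").astype(np.uint8),np.ones((3,3)))>0];q=q[~np.isnan(q[:,0])]
        print(" ",l,np.percentile(q,[1,5,95,99],0).round(1).tolist())
        if l=="lever":
            g=q[q[:,2]>85];print("   grip line x(z) at 110:",np.polyval(np.polyfit(g[:,2],g[:,0],1),110).round(1))
E
```

```text
top rail 1 x [-177.1  178.8] y [28.2 45.6] slope 0.0006
top rail -1 x [-177.1  178.5] y [-44.3 -28.2] slope -0.0008
top blue 655 top x [ 67.2  68.3 123.3 125. ] y [-22.4  23.8] z 33.7
  front 17 [ 66.7  73.4 121.2]
  bracket [[-105.0, -21.0, 23.1], [-101.3, -18.9, 23.9], [-14.6, 23.8, 51.6], [-10.6, 25.7, 53.2]]
  lever [[44.0, -8.6, 62.1], [48.7, -5.6, 63.9], [123.7, 8.6, 129.5], [127.2, 11.7, 131.4]]
   grip line x(z) at 110: 98.7
side rail 1 x [-179.3  175.1] y [28.2 44. ] slope -0.0009
side rail -1 x [-179.3  176.4] y [-45.7 -28.2] slope -0.0008
side blue 779 top x [ 65.   66.1 106.5 120. ] y [-23.2  22.2] z 34.3
  front 249 [65.3 66.5 67.5]
  bracket [[-109.6, -23.5, 17.1], [-109.0, -21.6, 23.0], [-15.8, 21.6, 52.6], [-10.7, 23.7, 53.6]]
  lever [[41.2, -10.7, 59.4], [44.1, -6.7, 65.8], [118.9, 4.4, 128.2], [121.7, 6.3, 130.5]]
   grip line x(z) at 110: 100.0
```

```bash
cat >> h.py <<'E'
from scipy.spatial.transform import Rotation as R
th=np.deg2rad(79.2);ex=np.array([np.cos(th),np.sin(th),0]);ey=np.array([-ex[1],ex[0],0]);o=np.array([.5494,-.0265,0])
def W(x,y,z): return o+(x*ex+y*ey)/1000+np.array([0,0,z/1000])
def quat(s):
    X=np.array([0,0,-1.]);Y=s*ey
    return R.from_matrix(np.stack([X,Y,np.cross(X,Y)],1)).as_quat()
def st(f0=0):
    s=manip.get_state();p=s["position"]-o;f=s["ft_force"]
    return np.round([s["t"],p@ex*1000,p@ey*1000,p[2]*1000,f@ex,f@ey,f[2],s["opening"]*1000],2)
E
python3 - <<'E'
from h import *
q0=manip.get_state()["joint_positions"]
best=min((np.abs(np.array(j)-q0).max(),s) for s in (1,-1) if (j:=manip.inverse_kinematics(W(-150,0,120),quat(s))) is not None)
print(best);q=quat(best[1]);open("sgn","w").write(str(best[1]))
manip.set_gripper(0,20)
manip.move_pose(W(-150,0,120),q);print(st())
manip.movel(W(-150,0,24),vel=.12);manip.wait(.2);print(st())
manip.movel(W(-80,0,24),vel=.04);print(st())
manip.movel(W(-54,0,24),vel=.03);print(st())
E
```

```text
(np.float64(0.9885760820665126), -1)
[ 3.7500e+00 -1.5100e+02 -3.2000e-01  1.2034e+02 -6.0000e-01  6.4000e-01
 -9.0000e-02 -3.4000e-01]
[ 4.9000e+00 -1.5023e+02 -9.1000e-01  2.5080e+01 -2.0000e-02 -2.6000e-01
 -3.8000e-01 -1.9000e-01]
[ 6.800e+00 -7.994e+01  2.000e-02  2.398e+01 -9.400e-01  3.000e-01
  9.000e-02  4.000e-02]
[  7.82 -53.63  -0.09  24.11   0.33  -0.65  -0.75  -0.18]
```

```bash
python3 - <<'E'
from h import *
im,d=manip.get_image("side");cv2.imwrite("pics/v3.png",cv2.resize(im[130:450,180:440],(488,600)))
x=-54
while x<-34:
    x+=.6;manip.movel(W(x,0,24),vel=.02);s=st();print(s[[0,1,4,5,6]].tolist())
    if s[4]<-7: break
E
```

```text
[8.12, -53.43, -0.48, -0.51, 0.62]
[8.37, -53.2, -2.84, -0.77, 0.29]
[8.62, -52.43, -3.55, -0.78, 0.17]
[8.87, -51.63, -3.04, 0.53, 0.79]
[9.12, -50.99, -2.76, 0.01, 1.76]
[9.37, -50.39, -2.77, -0.77, 1.36]
[9.62, -49.79, -2.64, -0.01, 1.39]
[9.87, -49.21, -2.63, -0.31, 2.35]
[10.12, -48.61, -4.24, 0.23, 2.28]
[10.37, -48.03, -3.57, 0.52, 2.65]
[10.62, -47.42, -4.18, 0.6, 3.04]
[10.87, -46.82, -4.68, 0.97, 2.97]
[11.12, -46.22, -4.06, -0.41, 3.75]
[11.37, -45.63, -5.6, -0.13, 3.21]
[11.62, -45.06, -5.49, -0.25, 3.32]
[11.87, -44.48, -4.41, -0.09, 3.79]
[12.12, -44.18, -5.75, -0.9, 4.15]
[12.37, -44.17, -8.49, -0.51, 4.45]
```

View pics/v3.png

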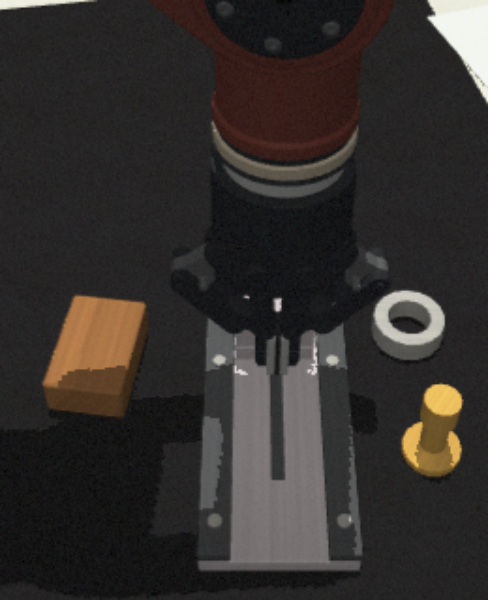

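The fingers hide the bracket in this picture, which shows them at the flange with the gauges and case untouched. TCP travel stalled at x=-44.2 mm (sight predicted -44.5) while the force rose, so the bracket appears seated. I'll press slightly more, back off and check.

```bash
python3 - <<'E'
from h import *
x=-54+18*.6
for k in range(2):
    x+=.5;manip.movel(W(x,0,24),vel=.02);manip.wait(.15);s=st();print(s.tolist())
    if s[4]<-13: break
manip.movel(W(-75,0,24),vel=.08)
manip.movel(W(-75,0,220),vel=.2);print(st().tolist())
manip.move_pose(W(175,0,220),quat(int(open("sgn").read())));manip.wait(.2);print(st().tolist())
for c in("top","side"):
    im,d=manip.get_image(c);cv2.imwrite(f"pics/{c}4.png",im)
    X=cloud(c,d);F=np.stack([(X-o)@ex,(X-o)@ey,X[...,2]],-1)*1000
    r=manip.trace(c,"bracket");print(c,[(x["conf"],x["box"]) for x in r])
    if r:
        q=F[cv2.erode(r[0]["mask"].astype(np.uint8),np.ones((3,3)))>0];q=q[~np.isnan(q[:,0])]
        print(np.percentile(q,[1,5,95,99],0).round(1).tolist())
a=cv2.resize(cv2.imread("pics/top4.png")[190:330,200:400],(800,560));cv2.imwrite("pics/v4.png",a)
b=cv2.imread("pics/side4.png")[130:370,260:420];cv2.imwrite("pics/v5.png",cv2.resize(b,(400,600)))
E
```

```text
[12.77, -44.17, -0.11, 24.12, -9.82, 0.1, 3.6, -0.04]
[13.17, -44.17, -0.13, 24.12, -11.49, 0.49, 4.24, -0.24]
[14.86, -74.75, 1.09, 218.43, 0.54, -0.28, -0.96, 0.34]
[16.04, 173.45, -0.47, 219.98, -0.73, -0.29, 0.49, -0.06]
top [(0.78, [290.9, 231.7, 374.2, 282.3])]
[[-31.0, -21.4, 22.7], [-27.5, -19.6, 23.8], [58.1, 24.6, 51.7], [63.5, 26.4, 53.1]]
side [(0.72, [304.9, 248.4, 347.4, 314.3])]
[[-35.1, -23.1, 16.3], [-34.5, -21.1, 21.4], [56.9, 21.5, 52.5], [61.8, 23.3, 53.7]]
```

View pics/v4.png

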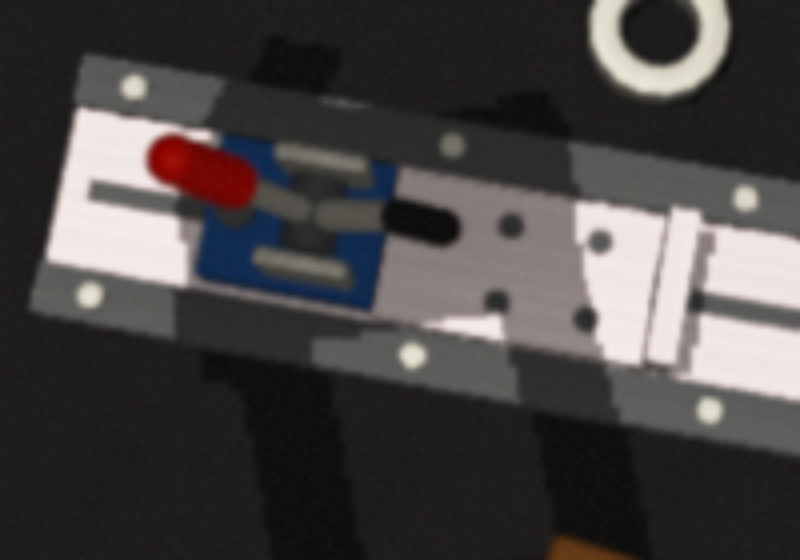

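View pics/v5.png

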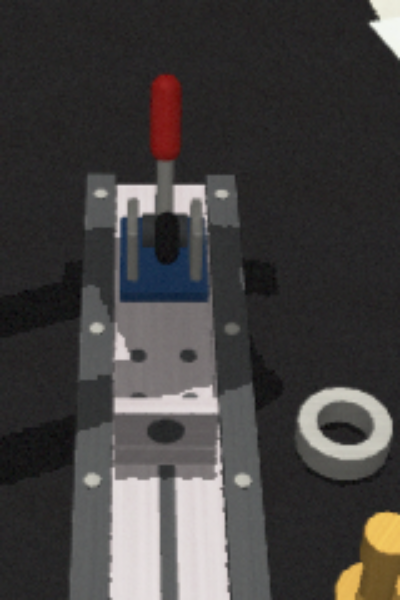

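The bracket foot meets the blue face with no gap and no pin showing (px (385,240) in v4), and its rear is at about -34 mm as computed. Stop face is at 66.8 mm, so the pivot is at 88.8 mm. Now one continuous push on the lever.

```bash
python3 - <<'E'
from h import *
manip.movel(W(172,0,112),vel=.12);manip.wait(.2);print(st().tolist())
manip.movel(W(93,0,112),vel=.06);print(st().tolist());manip.wait(.3);print(st().tolist())
manip.movel(W(150,0,125),vel=.12)
manip.movel(W(172,0,220),vel=.2);manip.wait(.2);print(st().tolist())
for c in("top","side"):
    im,d=manip.get_image(c);cv2.imwrite(f"pics/{c}6.png",im)
    X=cloud(c,d);F=np.stack([(X-o)@ex,(X-o)@ey,X[...,2]],-1)*1000
    for l in("bracket","lever","ring_gauge","plug_gauge","gauge_case"):
        r=manip.trace(c,l)
        if r:
            q=(F if l in("bracket","lever") else X*1000)[cv2.erode(r[0]["mask"].astype(np.uint8),np.ones((3,3)))>0];q=q[~np.isnan(q[:,0])]
            print(c,l,round(r[0]["conf"],2),np.percentile(q,[1,50,99],0).round(1).tolist())
cv2.imwrite("pics/v6.png",cv2.resize(cv2.imread("pics/top6.png")[190:330,200:400],(800,560)))
cv2.imwrite("pics/v7.png",cv2.resize(cv2.imread("pics/side6.png")[130:370,260:420],(400,600)))
E
```

```text
[17.49, 172.28, -0.76, 113.11, 1.03, 0.64, 0.23, 0.15]
[18.96, 93.16, 0.09, 111.85, 0.11, -1.05, 0.36, -0.04]
[19.26, 93.19, -0.02, 112.01, -0.32, -0.09, -0.23, 0.02]
[20.73, 171.18, 1.31, 217.53, 0.06, 0.12, -0.47, 0.19]
top bracket 0.61 [[-31.1, -21.2, 23.2], [8.3, 5.2, 26.1], [62.2, 25.8, 53.7]]
top lever 0.9 [[41.9, -9.4, 49.0], [65.2, 2.6, 79.2], [95.2, 12.1, 128.3]]
top ring_gauge 0.85 [[611.9, -72.1, 13.3], [632.6, -52.6, 17.6], [655.2, -32.5, 20.3]]
top plug_gauge 0.88 [[607.9, -156.0, 5.2], [618.3, -140.1, 39.1], [636.1, -129.8, 57.3]]
top gauge_case 0.88 [[400.5, -80.7, 25.1], [429.3, -43.2, 27.9], [459.1, -6.5, 30.9]]
side bracket 0.79 [[-35.1, -22.9, 17.8], [3.1, 0.0, 27.1], [60.9, 22.4, 53.4]]
side lever 0.82 [[39.4, -10.9, 35.4], [50.7, -0.8, 63.8], [88.2, 9.0, 128.7]]
side ring_gauge 0.97 [[612.9, -78.8, 3.5], [634.3, -60.1, 17.3], [656.1, -34.6, 20.1]]
side plug_gauge 0.82 [[606.9, -162.3, 4.6], [619.6, -151.3, 19.7], [637.1, -132.8, 56.8]]
side gauge_case 0.97 [[400.4, -86.4, 7.4], [430.2, -56.2, 28.2], [460.7, -11.5, 30.5]]
```

View pics/v6.png

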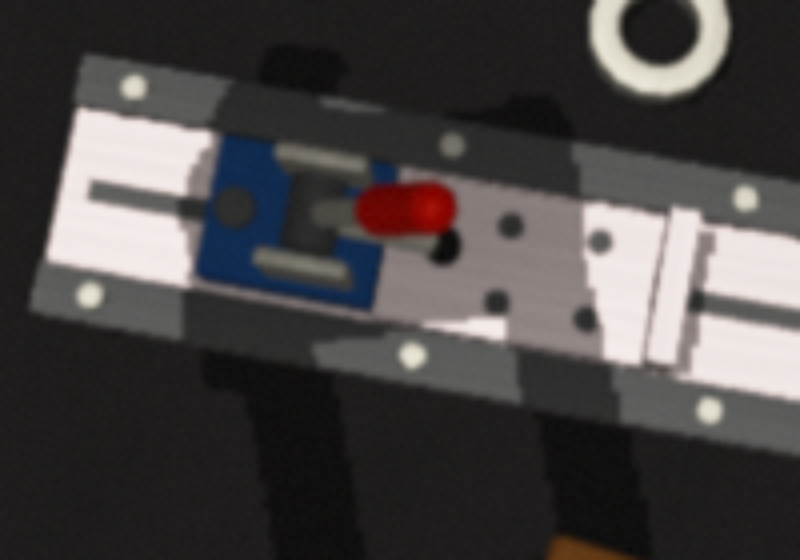

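View pics/v7.png

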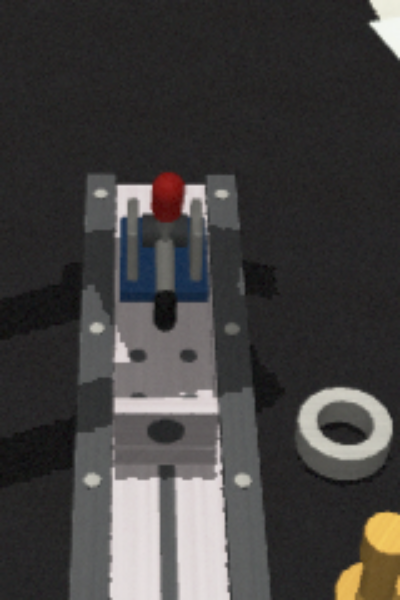

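The lever now leans over the bracket: grip end at x≈42–45 mm and z≈128 mm, which matches 1.05 rad. The rubber foot is on the bracket (px (440,248) in v6), the bracket is unmoved and so are the gauges and case.

```bash
python3 -c "
from h import *
manip.hand_in();print(st())"
```

```text
the job is handed in; nothing more can be done
the job is handed in; nothing more can be done
```

The bracket is seated against the blue stop block and the clamp lever is snapped shut on it. I handed the job in at about 21 s on the robot's clock; no verdict is reported.

- **Bracket:** I pushed it with closed fingers on the rear flange. It slid at about 3–5 N and stalled 0.3 mm from where the pictures put the stop face. I pressed it home at about 11.5 N, below the 25 N limit. Afterwards the pictures showed no gap and no pin standing out. The pin joint itself can't be read directly.
- **Lever:** One continuous push took it past dead centre, and it stayed over once the arm withdrew. Its grip end is about 128 mm above the bench and leans over the bracket, which matches the 1.05 rad expected on a seated bracket. The rubber foot rests on the bracket. I didn't record the force during that push; the wrist read about zero right after it.
- **Last checks:** The bracket stayed put when the clamp closed. The ring gauge, plug gauge and case were where they started, to within about 2 mm of measurement noise. The arm was well clear. No check failed; the two cameras differed by up to about 4 mm at part edges, which is normal for these views.

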